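Discard the finished culture tubes

TASK

The two red-capped culture tubes in the sloped rack are finished with: take them out of the rack and drop both into the open yellow discard tub, letting go of each only once one end of it is down inside the tub's mouth. Leave the blue-capped tubes seated in the rack and the tub standing where it is, and do not disturb anything else on the bench.

Things in the scene. Friction and masses are not known exactly. Their poses are not given: they have to be found in the camera images.
- rack: Pale plastic tube rack on a steel base (125 x 210 mm), fixed to the bench. One row of six tubes, 32 mm apart, at y = -80 to 80 mm, all leaning 30 degrees from vertical, caps towards the rack's own -x (the robot's side). Which tube stands where changes from run to run. Origin: centre of the base's underside on the bench; y along the row, z up; turned up to 15 degrees either way.
- rack_shelf (a point): Centre of the top face of the rack's upper shelf, in mid row; z along the tubes, foot to cap. Shelf 39 mm deep across the row, square to the tubes; 45 mm of each tube stands out above it. The 19 mm square holes hold the tubes loosely, by weight only; drawn along its axis a tube is out after 65 mm. Caps are 12 mm apart, too close for a finger: grip across the row, tool leaning like the tube.
- red_1: Screw-cap culture tube, RED cap, clear body 16 mm in diameter, round foot, amber agar in the lower half, 110 mm long, about 30 g. The rigid cap is the top 25 mm, 20 mm in diameter. Origin: tip of the foot, on the axis; z along the axis from foot to cap, 30 degrees off vertical in the rack. Finished with: to be discarded.
- red_2: Screw-cap culture tube, RED cap, clear body 16 mm in diameter, round foot, amber agar in the lower half, 110 mm long, about 30 g. The rigid cap is the top 25 mm, 20 mm in diameter. Origin: tip of the foot, on the axis; z along the axis from foot to cap, 30 degrees off vertical in the rack. Finished with: to be discarded. Identical to red_1.
- red_1_top (a point): Centre of the top face of the red_1 cap, 110 mm along the tube from its foot.
- red_2_top (a point): Centre of the top face of the red_2 cap, 110 mm along the tube from its foot.
- blue_1: Screw-cap culture tube, BLUE cap, clear body 16 mm in diameter, round foot, amber agar in the lower half, 110 mm long, about 30 g. The rigid cap is the top 25 mm, 20 mm in diameter. Origin: tip of the foot, on the axis; z along the axis from foot to cap, 30 degrees off vertical in the rack. Still growing: stays where it is in the rack.
- blue_2: Screw-cap culture tube, BLUE cap, clear body 16 mm in diameter, round foot, amber agar in the lower half, 110 mm long, about 30 g. The rigid cap is the top 25 mm, 20 mm in diameter. Origin: tip of the foot, on the axis; z along the axis from foot to cap, 30 degrees off vertical in the rack. Still growing: stays where it is in the rack.
- blue_3: Screw-cap culture tube, BLUE cap, clear body 16 mm in diameter, round foot, amber agar in the lower half, 110 mm long, about 30 g. The rigid cap is the top 25 mm, 20 mm in diameter. Origin: tip of the foot, on the axis; z along the axis from foot to cap, 30 degrees off vertical in the rack. Still growing: stays where it is in the rack.
- blue_4: Screw-cap culture tube, BLUE cap, clear body 16 mm in diameter, round foot, amber agar in the lower half, 110 mm long, about 30 g. The rigid cap is the top 25 mm, 20 mm in diameter. Origin: tip of the foot, on the axis; z along the axis from foot to cap, 30 degrees off vertical in the rack. Still growing: stays where it is in the rack.
- tub: Open yellow plastic discard tub (not the lidded one at the right edge), empty, loose, about 0.4 kg, 160 mm high, 180 mm across the rim outside and 172 mm inside, tapering to 148 mm at the foot; wall 4 mm, floor 5 mm thick. Origin: centre of its underside; z up. Rack and tub stand one left and one right of the middle, changing from run to run.
- tub_mouth (a point): Centre of the tub's open mouth, level with the rim, 160 mm above the bench.
- dish: Bystander: a single petri dish with pink agar, 90 mm across, 15 mm high, nearest the robot. Origin: centre of underside.
- dish_stack: Bystander: a stack of five petri dishes that moves as one, 90 mm across, 75 mm high, at the back. Origin: centre of underside.
- pen_pot: Bystander: a clear pot 72 mm across and 95 mm high with loops and pens standing out to 165 mm height, at the back. Origin: centre of underside.
- reagent: Bystander: an amber bottle with black cap, 56 mm across, 125 mm high, at the back. Origin: centre of underside.
- well_plate: Bystander: a black 96-well plate, 127 by 85 by 14 mm, to the right of the work. Origin: centre of underside; x along its length.
- marker: Bystander: a white marker pen with black cap lying along x, 130 mm long, 15 mm thick, between rack and tub. Origin: underside, at mid length.
Things that resemble listed ones, but are neither listed nor needed, are in the scene too. What is shaped like the tub but purple is not meant.

How it is judged (in metres and radians):
On the way, in this order (a step that is already met when the one before it is completed fails the run):
1. one of the red-capped tubes lies inside the tub (((horizontal distance between each of red_1, red_1_top and tub below 0.086 m and z of red_1 in the frame of tub between -0.002 and 0.16 m and z of red_1_top in the frame of tub between -0.002 and 0.16 m) or (horizontal distance between each of red_2, red_2_top and tub below 0.086 m and z of red_2 in the frame of tub between -0.002 and 0.16 m and z of red_2_top in the frame of tub between -0.002 and 0.16 m))), for 0.2 s.
2. both red-capped tubes lie inside the tub (horizontal distance between each of red_1, red_1_top, red_2, red_2_top and tub below 0.086 m and z of red_1 in the frame of tub between -0.002 and 0.16 m and z of red_1_top in the frame of tub between -0.002 and 0.16 m and z of red_2 in the frame of tub between -0.002 and 0.16 m and z of red_2_top in the frame of tub between -0.002 and 0.16 m), for 0.2 s.
At the end, for the whole second after the job is handed in: Both red-capped tubes lie wholly inside the tub, below its rim, at rest and released; the tub stands upright within 30 mm of where it was; each blue-capped tube is within 15 mm of its seat in the rack; the bystanders are within 30 mm of where they were (all of step 2 and linear speed of each of red_1, red_2 below 0.05 m/s and angular speed of each of red_1, red_2 below 1 rad/s and angle between tub's own z axis and vertical below 0.1 rad and distance of each of tub, dish, dish_stack, pen_pot, reagent, well_plate, marker from where it was at the start of the episode below 0.03 m and distance of each of blue_1, blue_2, blue_3, blue_4 from where it was at the start of the episode below 0.015 m); the robot touches nothing.
It fails at once if a red-capped tube is let go with both its ends more than 15 mm above the rim of the tub ((contact force between red_1 and anything else below 0.005 N and horizontal distance between red_1 and tub below 0.16 m and z of each of red_1, red_1_top in the frame of tub above 0.175 m) or (contact force between red_2 and anything else below 0.005 N and horizontal distance between red_2 and tub below 0.16 m and z of each of red_2, red_2_top in the frame of tub above 0.175 m)).
It fails at once if a blue-capped tube is pulled or knocked more than 20 mm from its seat (distance of any of blue_1, blue_2, blue_3, blue_4 from where it was at the start of the episode above 0.02 m).
It fails at once if the tub is tipped more than 20 degrees or pushed more than 40 mm (angle between tub's own z axis and vertical above 0.35 rad or distance of tub from where it was at the start of the episode above 0.04 m).
It fails at once if a bystander is knocked more than 30 mm from its place (distance of any of dish, dish_stack, pen_pot, reagent, well_plate, marker from where it was at the start of the episode above 0.03 m).
It also fails if it takes over 62 s, if anything falls off the work surface, if the arm or the gripper's body presses on something with over 40 N, if the wrist force passes 120 N, or if a joint passes its speed limit or range.

ROBOT

A 6-joint arm with a two-finger parallel gripper is mounted at the origin on the work surface. World frame = base frame: x ahead of the robot, y to its left, z up, the work surface at z = 0. Lengths are in mm, angles in rad, forces in N, time in s.
With the tool pointing down it reaches from about 250 to 775 mm from the base axis. Payload 4 kg.
Tool frame: the origin (TCP) lies at the very end of the fingers, on their centre line; the grasp point (between the pads) lies 19 mm behind it (arm.grip_point_offset is the distance from the TCP to the grasp point, in mm); z points along the fingers, y is the line along which they close (so a half turn about z gives the same grasp; the last joint's range is limited). The gripper opens to 85 mm and grips with 20 to 120 N. Pads are 22 mm wide; open, the fingers measure 114 mm over their backs; the gripper's body (76 mm by 85 mm) begins 54 mm behind the grasp point. The pads swing forward as they close: fully open they stand 13 mm farther back than shut.
Start: joints at [1.159, 0.087, 1.371, -0, 1.684, -0.103], TCP at [167.163, 523.998, 231.341] pointing down, gripper open.
Joint ranges: [-3.1, 3.1], [-0.76, 2.03], [0.27, 2.55], [-1.08, 4.22], [0.17, 2.65], [-2.57, 2.57]. Speed limits (rad/s): [2.79, 2.79, 3.14, 3.14, 3.14, 3.14].

INTERFACE

Orientations are given as a 3x3 rotation matrix whose columns are the frame's x, y, z axes.
In Python, from cell import arm gives the robot as it stands.
- The arm moves only by the shell command python3 -m creep 'ROWS'. ROWS is JSON, a list that holds one entry, the list of rows, each a list of 5 numbers: the finger opening in mm, from 0 to 85.4, then the shift along the tool's x, y, z normalised to -1 to 1, where 1 is 25 cm, then the turn about the tool's z normalised to -1 to 1, where 1 is 5 degrees. A call has 1 to 5 rows; each row shifts and turns the commanded pose from where the row before left it, along the tool's axes as they then stand; what a row does not reach is not made up. A row lasts 1/8 s, in which the tool goes at most 62.5 mm and 10.7 degrees, less where a joint would pass 70% of its speed; a pose out of reach is approached as far as the arm can. A call with a number of a shift or a turn outside -1 to 1 is refused whole. A call with a gripper value outside its range is refused whole. The fingers move at their own pace and stop on an object; the grip force is fixed at half the most. Time passes only in rows, so rows that do not move let the fingers close. It gives the time, the measured TCP pose, the force, the opening and the grip force at its end, in the units of the state.
- arm.observe(): the state, without advancing time (a new reading comes with each control period).
- arm.read_camera(name): name is "scene" or "top" or "wrist"; returns a dict with "frame" (384x512x3 uint8, red, green, blue), "fx", "fy", "cx", "cy" (pixels), "world_from_camera" (4x4, takes a point from camera to world coordinates); the wrist camera has in their place "hand_eye" (4x4, takes a point from camera to tool coordinates, whose origin is the TCP and whose axes are the flange's). Camera axes: x right, y up, looking along -z (the intrinsics and any distortion apply to the point x, -y, -z); pixel columns grow to the right and rows downward; lengths in mm; the calibration is good to about 2 mm. A picture is of the moment at which its call begins: read the wrist's pose just before it. There is no depth.
- arm.hand_in(): hands the job in; it is judged then, once.
Trained networks look in a picture, given as the dict that the camera call returned (one of the last four; its "shot" number tells which), for a name from the list of things; names that differ only in an ending like _2 or _b are one class to them, and where a whole thing is asked for, a point or a joint stands for the part that bears it (a point fixed in the world has none). Each returns a list of dicts, best first, with "conf" (0 to 1); they miss things now and then, are a little off and sometimes report something else, mostly with a low value. They report only what shows in the picture. A call takes as long as a camera call. They do not tell look-alikes from the thing itself.
- arm.look_for(target, picture): "box" ([left, top, width, height] in pixels, round what is visible of it).
- arm.tip_of(target, picture): "uv" ([column, row] in pixels: a listed point, or the origin of a listed thing).
The state is a dict: "t": time; "qpos": joint angles; "dq": joint speeds; "tau": joint torques, N m; "ee_pos": TCP position; "ee_rot": TCP orientation; "wrist_force": force on the tool from outside, world axes, zero at the start; "torque": the same for the moment, N m; "opening": finger opening in mm; "finger_force": force on a finger pad.
Only numpy, scipy, OpenCV 4.12 (cv2) and the standard library are available. Lean on these libraries where they do the work, as an engineer would, in place of code of your own. Each camera call takes 0.05 s, during which the arm holds its last target. There are 200 camera calls.

## Working session

There is one attempt and no reset: what is moved stays moved. The work goes in short steps, Python scripts to look and compute and a shell command to move; the robot and the scene stay as the last step left them, time stands still between calls to the robot, and variables do not carry over. Pictures are saved under pics/ and viewed, at most 10 in all, crops included, and the job is handed in when it is done.

```bash
mkdir -p pics; ls; cat > h.py <<'E'
import numpy as np, cv2, json
from cell import arm
def snap(n,f=None):
    p=arm.read_camera(n)
    if f: cv2.imwrite('pics/'+f,cv2.cvtColor(p['frame'],cv2.COLOR_RGB2BGR))
    return p
def ray(p,uv):
    T=np.array(p['world_from_camera']); d=np.array([(uv[0]-p['cx'])/p['fx'],-(uv[1]-p['cy'])/p['fy'],-1])
    return T[:3,3],T[:3,:3]@d
def onz(p,uv,z):
    o,d=ray(p,uv); return o+d*(z-o[2])/d[2]
def proj(p,X):
    T=np.array(p['world_from_camera']); c=T[:3,:3].T@(np.array(X)-T[:3,3]); return [p['cx']-p['fx']*c[0]/c[2],p['cy']+p['fy']*c[1]/c[2]]
E
python3 - <<'E'
from h import *
for n in ('scene','top'):
    p=snap(n,n+'0.png'); print(n,{k:v for k,v in p.items() if k!='frame'})
    for t in ('red_1_top','blue_1_top','rack_shelf','rack','tub_mouth','tub','marker'):
        try: print(t,[(round(d['conf'],2),np.round(d['uv']).tolist()) for d in arm.tip_of(t,p)])
        except Exception as e: print(t,e)
print(arm.observe())
E
```

```text
pics
scene {'fx': 346.44252010664377, 'fy': 346.44252010664377, 'cx': 255.39565285766028, 'cy': 199.1826695274084, 'world_from_camera': array([[ 2.11146662e-01, -5.81023057e-01,  7.86021179e-01,
         1.14225184e+03],
       [ 9.77285021e-01,  1.40458445e-01, -1.58699127e-01,
        -2.16131823e+02],
       [-1.81954610e-02,  8.01675516e-01,  5.97482462e-01,
         6.00125938e+02],
       [ 0.00000000e+00,  0.00000000e+00,  0.00000000e+00,
         1.00000000e+00]]), 'shot': 1}
red_1_top [(0.53, [400.0, 171.0])]
blue_1_top it knows: blue, dish, dish_stack, marker, pen_pot, rack, rack_shelf, reagent, red, red_1_top, red_2_top, tub, tub_mouth, well_plate
rack_shelf [(0.81, [371.0, 193.0]), (0.42, [407.0, 294.0])]
rack [(0.93, [366.0, 222.0]), (0.6, [388.0, 211.0])]
tub_mouth [(0.77, [159.0, 137.0]), (0.57, [186.0, 192.0])]
tub [(0.58, [196.0, 249.0]), (0.31, [366.0, 223.0])]
marker [(0.47, [292.0, 240.0])]
top {'fx': 376.46646386261204, 'fy': 376.46646386261204, 'cx': 254.82306157346852, 'cy': 192.64554478341714, 'world_from_camera': array([[ 1.96996743e-02,  9.90719469e-01, -1.3
[... 804 characters left out ...]
79e+00, -1.03104782e-01]), 'dq': array([ 5.95523843e-05, -5.13213182e-04, -5.01290132e-04, -1.25433079e-03,
       -2.68752774e-03, -1.09327019e-03]), 'tau': array([ 3.58939642e-04, -3.51583207e+01, -3.13381112e+01, -2.09842648e-05,
       -8.31963371e-05,  7.28071427e-06]), 'ee_pos': array([167.15497912, 524.01104988, 231.38572433]), 'ee_rot': array([[-9.52707406e-01,  3.03889117e-01,  6.27942623e-05],
       [ 3.03889123e-01,  9.52707393e-01,  1.56871540e-04],
       [-1.21530043e-05,  1.68535171e-04, -9.99999986e-01]]), 'wrist_force': array([-0.60359027,  0.69924896, -0.43111431]), 'torque': array([-0.02300491, -0.01093354, -0.01624787]), 'finger_force': 0.0, 'opening': 85.82643917021002}
```

View pics/scene0.png

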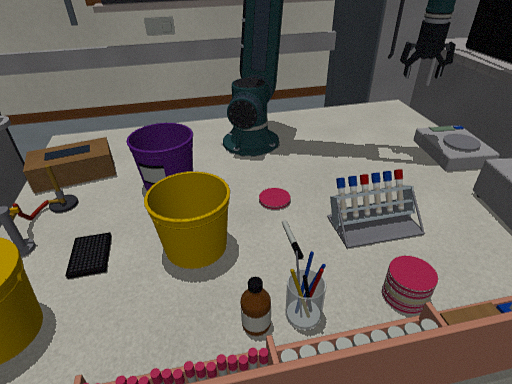

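View pics/top0.png

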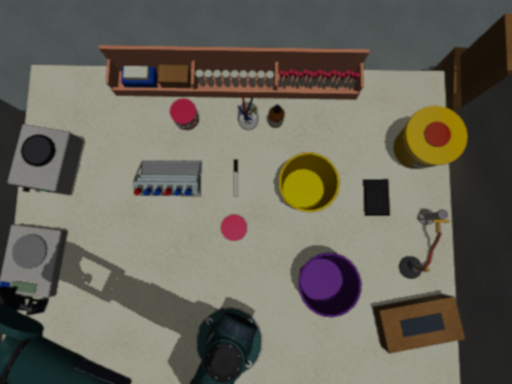

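```bash
python3 - <<'E'
from h import *
S=snap('scene');T=snap('top')
def crop(p,x,y,w,h,k): return cv2.resize(cv2.cvtColor(p['frame'],cv2.COLOR_RGB2BGR)[y:y+h,x:x+w],None,fx=k,fy=k,interpolation=cv2.INTER_CUBIC)
a=crop(S,320,160,110,90,6);b=crop(T,120,150,110,60,6)
cv2.imwrite('pics/crop1.png',cv2.resize(np.vstack([a,b]),None,fx=.66,fy=.66))
def blobs(p,x,y,w,h):
    im=p['frame'][y:y+h,x:x+w].astype(int);R,G,B=im[...,0],im[...,1],im[...,2]; out=[]
    for c,m in (('r',(R>G+55)&(R>B+45)),('b',(B>R+40)&(B>G+20))):
        n,_,st,ce=cv2.connectedComponentsWithStats(m.astype('uint8'))
        out+=[(c,int(st[i][4]),(ce[i]+[x,y]).round(1).tolist(),st[i][2:4].tolist()) for i in range(1,n) if st[i][4]>8]
    return sorted(out,key=lambda o:o[2][0])
for p,r in ((S,(325,160,90,40)),(T,(125,175,80,28))):
    for o in blobs(p,*r): print(o)
for n,p in(('S',S),('T',T)):
    for t in('tub','dish','dish_stack','pen_pot','reagent','marker'): print(n,t,[(round(d['conf'],2),np.round(d['box']).tolist()) for d in arm.look_for(t,p)][:3])
E
```

```text
('b', 76, [340.4, 182.5], [8, 10])
('b', 80, [352.2, 180.5], [9, 10])
('r', 67, [363.8, 179.0], [8, 9])
('b', 73, [375.6, 177.4], [8, 10])
('b', 79, [386.9, 175.6], [9, 10])
('r', 67, [398.3, 173.8], [8, 10])
('r', 26, [136.4, 191.7], [6, 6])
('b', 31, [146.7, 191.5], [6, 6])
('b', 29, [156.7, 191.7], [6, 6])
('r', 24, [166.9, 192.0], [6, 5])
('b', 28, [176.9, 191.9], [6, 6])
('b', 32, [187.2, 192.2], [7, 7])
S tub [(0.86, [140.0, 174.0, 90.0, 95.0]), (0.84, [129.0, 125.0, 65.0, 68.0])]
S dish [(0.94, [256.0, 188.0, 34.0, 21.0]), (0.34, [243.0, 277.0, 29.0, 59.0])]
S dish_stack [(0.73, [382.0, 258.0, 54.0, 58.0]), (0.5, [371.0, 176.0, 12.0, 40.0]), (0.37, [286.0, 253.0, 40.0, 79.0])]
S pen_pot [(0.6, [285.0, 255.0, 40.0, 72.0])]
S reagent [(0.85, [241.0, 275.0, 30.0, 64.0]), (0.22, [339.0, 180.0, 10.0, 39.0])]
S marker [(0.8, [280.0, 222.0, 25.0, 38.0])]
T tub [(0.82, [293.0, 248.0, 68.0, 67.0]), (0.63, [218.0, 213.0, 25.0, 25.0]), (0.62, [134.0, 186.0, 8.0, 6.0])]
T dish [(0.38, [130.0, 158.0, 70.0, 40.0])]
T dish_stack [(0.94, [171.0, 99.0, 29.0, 30.0])]
T pen_pot [(0.66, [238.0, 99.0, 17.0, 31.0])]
T reagent [(0.52, [268.0, 105.0, 19.0, 20.0])]
T marker [(0.69, [232.0, 159.0, 4.0, 34.0]), (0.53, [280.0, 149.0, 59.0, 63.0])]
```

View pics/crop1.png

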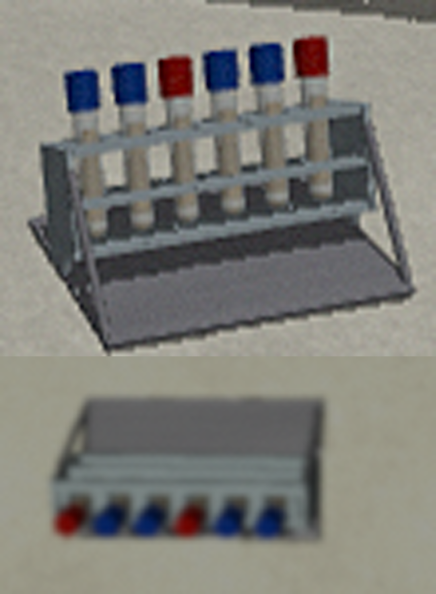

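```bash
python3 - <<'E'
from h import *
S=snap('scene');T=snap('top')
s=[(340.4,182.5),(352.2,180.5),(363.8,179.0),(375.6,177.4),(386.9,175.6),(398.3,173.8)]
t=[(187.2,192.2),(176.9,191.9),(166.9,192),(156.7,191.7),(146.7,191.5),(136.4,191.7)]
P=[]
for a,b in zip(s,t):
    o1,d1=ray(S,a);o2,d2=ray(T,b);k=np.linalg.lstsq(np.c_[d1,-d2],o2-o1,rcond=None)[0]
    A=o1+k[0]*d1;B=o2+k[1]*d2;P.append((A+B)/2);print(P[-1].round(1),np.linalg.norm(A-B).round(1))
P=np.array(P);f=np.polyfit(np.arange(6)-2.5,P,1);print('fit',f.round(2),np.linalg.norm(f[0]),'yaw',np.degrees(np.arctan2(-f[0][0],f[0][1])))
im=T['frame'].astype(int);m=((im[...,0]>im[...,2]+60)&(im[...,1]>im[...,2]+40)).astype('uint8');m[:, :270]=0;m[:,345:]=0;m[225:]=0
c=max(cv2.findContours(m,0,2)[0],key=cv2.contourArea);print(cv2.boundingRect(c))
h=cv2.convexHull(c)[:,0];W=np.array([onz(T,u+0.5,160)[:2] for u in h]);print('hull minEnclosing',cv2.minEnclosingCircle(W.astype('float32')))
# scene rim
for z in (160,):
  for u in ([148,202],[230,202],[189,174]): pass
print([ (x,proj(S,x)) for x in ([0,0,0],)])
im=S['frame'].astype(int);m=((im[...,0]>im[...,2]+60)&(im[...,1]>im[...,2]+40)).astype('uint8');m[:, :100]=0;m[:,270:]=0
c=max(cv2.findContours(m,0,2)[0],key=cv2.contourArea);x=cv2.boundingRect(c);print(x)
h=cv2.convexHull(c)[:,0]; h=h[h[:,1]<x[1]+22]; W=np.array([onz(S,u+0.5,160)[:2] for u in h]);
A=np.c_[2*W,np.ones(len(W))];q=np.linalg.lstsq(A,(W**2).sum(1),rcond=None)[0];print('scene circ',q[:2],np.sqrt(q[2]+q[0]**2+q[1]**2))
E
```

```text
[475.  138.1 107. ] 0.9
[475.1 170.3 108. ] 0.2
[474.3 202.4 107.1] 0.5
[474.7 234.9 107.1] 0.5
[474.6 266.6 107.7] 0.4
[473.5 299.5 107.4] 0.6
fit [[-2.4000e-01  3.2230e+01  4.0000e-02]
 [ 4.7453e+02  2.1865e+02  1.0738e+02]] 32.22959941542066 yaw 0.42826226732218997
(279, 152, 61, 60)
hull minEnclosing ((505.41619873046875, -241.15232849121094), 93.47650146484375)
[([0, 0, 0], [np.float64(250.28484852633107), np.float64(142.03022272258167)])]
(144, 171, 86, 98)
scene circ [ 509.55937469 -239.42453849] 91.76668174230313
```

```bash
python3 -m creep '[[[85,-0.206,-0.069,0,0],[85,-0.206,-0.069,0,0],[85,-0.206,-0.069,0,0],[85,-0.206,-0.069,0,0],[85,-0.206,-0.069,0,0]]]'; python3 -m creep '[[[85,-0.206,-0.069,0,0],[85,-0.206,-0.069,0,0],[85,0,0,0,1],[85,0,0,0,1],[85,0,0,0,1]]]';python3 -m creep '[[[85,0,0,0,1],[85,0,0,0,1],[85,0,0,0,1],[85,0,0,0,1],[85,0,0,0,1]]]';python3 -m creep '[[[85,0,0,0,1],[85,0,0,0,1],[85,0,0,0,1],[85,0,0,0,1],[85,0,0,0,1]]]'
```

```text
t: 2.12
ee_pos: [387.5, 362.4, 231.5]
ee_rot: [[-0.953, 0.304, 0.001], [0.304, 0.953, 0.001], [-0.0, 0.001, -1.0]]
wrist_force: [-0.9, 1.6, 1.3]
opening: 85.0
finger_force: 0.0
t: 2.75
ee_pos: [474.2, 299.1, 231.2]
ee_rot: [[-0.84, 0.543, -0.0], [0.543, 0.84, 0.0], [0.0, -0.0, -1.0]]
wrist_force: [-0.7, 0.1, 0.4]
opening: 85.1
finger_force: 0.0
t: 3.38
ee_pos: [473.9, 299.4, 231.3]
ee_rot: [[-0.532, 0.847, 0.0], [0.847, 0.532, 0.0], [0.0, 0.0, -1.0]]
wrist_force: [-0.2, 0.9, 0.2]
opening: 85.0
finger_force: 0.0
t: 4.0
ee_pos: [473.9, 299.4, 231.3]
ee_rot: [[-0.124, 0.992, 0.0], [0.992, 0.124, 0.0], [0.0, 0.0, -1.0]]
wrist_force: [-0.2, 0.6, 0.1]
opening: 85.0
finger_force: 0.0
```

Finish the turn (about 6.7° more) and look with the wrist camera.

```bash
python3 -m creep '[[[85,0,0,0,1],[85,0,0,0,0.34],[85,0,0,0,0]]]'; python3 - <<'E'
from h import *
s=arm.observe();W=snap('wrist','w1.png');print({k:v for k,v in W.items() if k!='frame'})
X=np.eye(4);X[:3,:3]=s['ee_rot'];X[:3,3]=s['ee_pos'];W['world_from_camera']=X@np.array(W['hand_eye'])
print(W['world_from_camera'].round(2),s['ee_pos'],s['ee_rot'].round(3))
for n,x in (('mid1',[473.5,299.5,107.4]),('mid2',[474.3,202.4,107.1])): print(n,proj(W,x))
E
```

```text
t: 4.38
ee_pos: [473.9, 299.4, 231.3]
ee_rot: [[-0.011, 1.0, 0.0], [1.0, 0.011, 0.0], [0.0, 0.0, -1.0]]
wrist_force: [-0.0, 0.3, -0.2]
opening: 85.1
finger_force: 0.0
{'fx': 310.4496710060956, 'fy': 310.4496710060956, 'cx': 255.78694347838712, 'cy': 185.40183611842826, 'hand_eye': array([[ 2.67638605e-04,  9.48985766e-01,  3.15318797e-01,
         8.11232068e+01],
       [ 9.99999854e-01, -4.02060684e-04,  3.61257565e-04,
        -2.60765266e-01],
       [ 4.69605579e-04,  3.15318655e-01, -9.48985735e-01,
        -1.42784517e+02],
       [ 0.00000000e+00,  0.00000000e+00,  0.00000000e+00,
         1.00000000e+00]]), 'shot': 7}
[[ 1.0000e+00 -1.0000e-02 -0.0000e+00  4.7272e+02]
 [ 1.0000e-02  9.5000e-01  3.2000e-01  3.8050e+02]
 [-0.0000e+00 -3.2000e-01  9.5000e-01  3.7412e+02]
 [ 0.0000e+00  0.0000e+00  0.0000e+00  1.0000e+00]] [473.91137564 299.40099398 231.32956224] [[-0.011  1.     0.   ]
 [ 1.     0.011  0.   ]
 [ 0.     0.    -1.   ]]
mid1 [np.float64(255.73377431338312), np.float64(177.37692288323987)]
mid2 [np.float64(255.40080237949596), np.float64(270.5016315170334)]
```

View pics/w1.png

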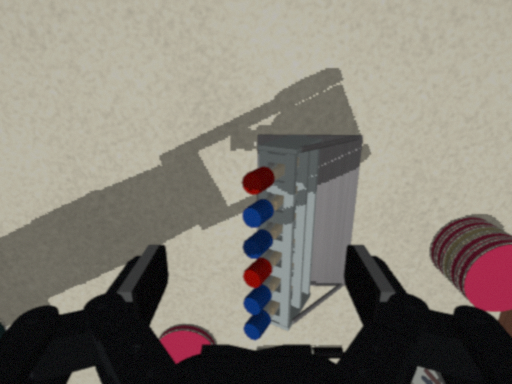

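```bash
cat > fit.py <<'E'
from h import *
from scipy.optimize import least_squares
a=np.array([-.5,0,3**.5/2]);p=np.array([3**.5/2,0,.5]);y=np.array([0,1.,0])
th=np.linspace(0,2*np.pi,40)
def cen(P,mid):
    pts=np.array([proj(P,mid+h*a+10*(np.cos(t)*p+np.sin(t)*y)) for h in(-12.5,12.5) for t in th])
    M=cv2.moments(cv2.convexHull(pts.astype('float32')));return np.array([M['m10']/M['m00'],M['m01']/M['m00']])
def red(P,mid0):
    u=np.array(proj(P,mid0)).round().astype(int);im=P['frame'].astype(int);m=((im[...,0]>im[...,1]+50)&(im[...,0]>im[...,2]+40)).astype('uint8')
    n,_,st,ce=cv2.connectedComponentsWithStats(m);i=min((i for i in range(1,n) if st[i][4]>8),key=lambda i:np.hypot(*(ce[i]-u)));return ce[i]
def views():
    s=arm.observe();W=snap('wrist');X=np.eye(4);X[:3,:3]=s['ee_rot'];X[:3,3]=s['ee_pos'];W['world_from_camera']=X@np.array(W['hand_eye'])
    return W,snap('scene'),snap('top')
if __name__=='__main__':
    V=views()
    for m0 in ([473.5,299.5,107.4],[474.3,202.4,107.1]):
        o=[red(P,m0) for P in V]
        for sel in ((0,1,2),(1,2),(0,1)):
            r=least_squares(lambda m:np.concatenate([(cen(V[i],m)-o[i])*(1 if i else .8) for i in sel]),m0);print(sel,r.x.round(1),r.fun.round(1))
E
python3 fit.py
```

```text
(0, 1, 2) [475.4 297.1 109. ] [-0.3  0.1  0.  -0.  -0.3 -0.8]
(1, 2) [473.8 296.9 107.9] [-0.5  0.  -0.1 -0.2]
(0, 1) [475.8 297.3 109.2] [0.  0.  0.2 0. ]
(0, 1, 2) [475.9 201.2 108. ] [-0.4 -0.4 -0.2  0.3  0.4 -0.6]
(1, 2) [474.1 202.4 107.1] [-0.1  0.2  0.1 -0. ]
(0, 1) [476.3 199.5 108.2] [-0.1  0.8 -0.7  0.5]
```

```bash
python3 -m creep '[[[60,-0.01,0.004,0.2,0],[60,0,0,0.2,0],[60,0,0,0.08,0],[60,0,0,0.048,0],[60,0,0,0,0]]]';python3 -m creep '[[[0,0,0,0,0],[0,0,0,0,0],[0,0,0,0,0],[0,0,0,0,0],[0,0,0,0,0]]]'
```

```text
t: 5.2
ee_pos: [474.8, 296.8, 99.0]
ee_rot: [[-0.011, 1.0, -0.001], [1.0, 0.011, -0.0], [-0.0, -0.001, -1.0]]
wrist_force: [-0.1, 0.1, 0.6]
opening: 59.9
finger_force: 0.0
t: 5.82
ee_pos: [481.1, 298.6, 105.9]
ee_rot: [[-0.01, 1.0, 0.017], [1.0, 0.01, 0.006], [0.006, 0.017, -1.0]]
wrist_force: [5.2, 0.1, 10.1]
opening: 20.9
finger_force: 58.9
```

```bash
python3 - <<'E'
from h import *
S=snap('scene');W=snap('wrist');T=snap('top')
def crop(p,x,y,w,h): return cv2.resize(cv2.cvtColor(p['frame'],cv2.COLOR_RGB2BGR)[y:y+h,x:x+w],(390,390*h//w),interpolation=cv2.INTER_CUBIC)
a=crop(S,310,110,130,140);b=crop(W,130,120,260,264);H=max(a.shape[0],b.shape[0]);f=lambda i:cv2.copyMakeBorder(i,0,H-i.shape[0],0,0,0)
cv2.imwrite('pics/g1.png',np.hstack([f(a),f(b)]));print(arm.observe()['ee_pos'],arm.observe()['opening'])
E
```

```text
[481.08558364 298.5650615  105.90739487] 20.865114104496474
```

View pics/g1.png

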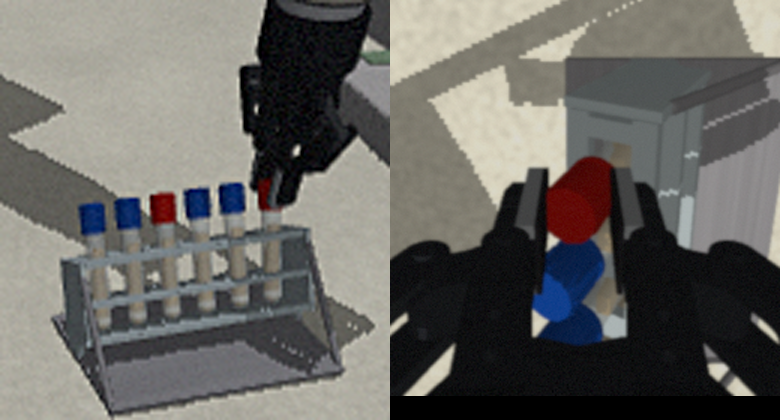

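```bash
python3 -m creep '[[[0,0,-0.02,-0.035,0],[0,0,-0.02,-0.035,0],[0,0,-0.02,-0.035,0],[0,0,0,0,0]]]';python3 -m creep '[[[0,0,-0.03,-0.052,0],[0,0,-0.03,-0.052,0],[0,0,-0.03,-0.052,0],[0,0,-0.03,-0.052,0],[0,0,0,0,0]]]'
```

```text
t: 6.48
ee_pos: [463.6, 297.8, 130.3]
ee_rot: [[-0.01, 1.0, 0.011], [1.0, 0.01, 0.004], [0.004, 0.011, -1.0]]
wrist_force: [2.9, -0.1, 5.3]
opening: 17.3
finger_force: 59.9
t: 7.1
ee_pos: [429.7, 296.8, 178.9]
ee_rot: [[-0.011, 1.0, 0.001], [1.0, 0.011, 0.001], [0.001, 0.001, -1.0]]
wrist_force: [0.3, -0.4, -0.9]
opening: 17.5
finger_force: 57.2
```

```bash
python3 - <<'E'
from h import *
S=snap('scene');W=snap('wrist')
def crop(p,x,y,w,h): return cv2.resize(cv2.cvtColor(p['frame'],cv2.COLOR_RGB2BGR)[y:y+h,x:x+w],(390,390*h//w),interpolation=cv2.INTER_CUBIC)
a=crop(S,310,90,130,150);b=crop(W,130,120,260,264);H=max(a.shape[0],b.shape[0]);f=lambda i:cv2.copyMakeBorder(i,0,H-i.shape[0],0,0,0)
cv2.imwrite('pics/g2.png',np.hstack([f(a),f(b)]))
E
```

```text
(no output)
```

View pics/g2.png

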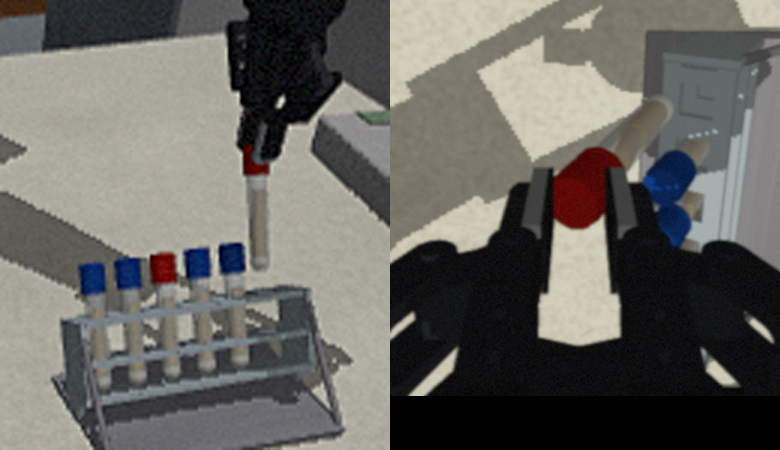

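```bash
python3 - <<'E'
from h import *
s=arm.observe();W=snap('wrist');X=np.eye(4);X[:3,:3]=s['ee_rot'];X[:3,3]=s['ee_pos'];W['world_from_camera']=X@np.array(W['hand_eye'])
S=snap('scene')
for n,P,u in(('foot',W,(308,190)),('cap',W,(255,247)),('footS',S,(310+260/3,90+265/3))):
    o,d=ray(P,u);print(n,(o+d*(297-o[1])/d[1]).round(0))
    
E
python3 -m creep '[[[0,0,0,-0.1,0],[0,0,0,-0.15,0],[0,0,0,-0.15,0],[0,0,0,-0.1,0],[0,0,0,0,0]]]'
```

```text
foot [470. 297.  88.]
cap [429. 297. 178.]
footS [476. 297.  95.]
t: 7.92
ee_pos: [430.8, 296.8, 304.3]
ee_rot: [[-0.011, 1.0, 0.003], [1.0, 0.01, 0.002], [0.002, 0.003, -1.0]]
wrist_force: [-0.4, -0.7, -1.8]
opening: 17.3
finger_force: 57.2
```

```bash
python3 -m creep '[[[0,-0.08,0.016,0,0],[0,-0.15,0.016,0,0],[0,-0.18,0.016,0,0],[0,-0.18,0.016,0,0],[0,-0.18,0.016,0,0]]]';python3 -m creep '[[[0,-0.18,0.016,0,0],[0,-0.18,0.016,0,0],[0,-0.18,0.016,0,0],[0,-0.18,0.016,0,0],[0,-0.18,0.016,0,0]]]';python3 -m creep '[[[0,-0.18,0.016,0,0],[0,-0.18,0.016,0,0],[0,-0.08,0,0,0],[0,-0.04,0,0,0],[0,0,0,0,0]]]'
python3 - <<'E'
from h import *
S=snap('scene','t1.png')
s=arm.observe();print(s['ee_pos'],s['ee_rot'].round(3))
E
```

```text
t: 8.55
ee_pos: [451.3, 102.7, 299.9]
ee_rot: [[-0.011, 1.0, -0.004], [1.0, 0.011, -0.0], [-0.0, -0.004, -1.0]]
wrist_force: [0.1, -0.1, -0.4]
opening: 17.2
finger_force: 57.1
t: 9.18
ee_pos: [473.7, -121.9, 299.9]
ee_rot: [[-0.01, 1.0, -0.004], [1.0, 0.01, 0.002], [0.002, -0.004, -1.0]]
wrist_force: [0.4, -0.1, 0.2]
opening: 17.3
finger_force: 57.1
t: 9.8
ee_pos: [483.5, -240.1, 301.9]
ee_rot: [[-0.011, 1.0, -0.001], [1.0, 0.011, 0.001], [0.001, -0.001, -1.0]]
wrist_force: [0.2, 0.2, 0.6]
opening: 17.0
finger_force: 57.1
[ 483.6625949  -239.57406236  302.32559456] [[-0.012  1.    -0.   ]
 [ 1.     0.012  0.001]
 [ 0.001 -0.    -1.   ]]
```

View pics/t1.png

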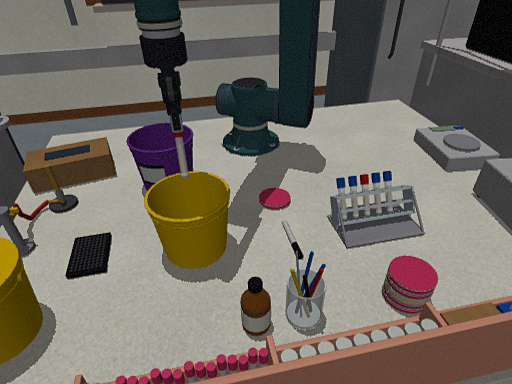

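```bash
python3 -m creep '[[[0,0,0,0.15,0],[0,0,0,0.2,0],[0,0,0,0.2,0],[0,0,0,0.09,0],[0,0,0,0,0]]]';python3 -m creep '[[[45,0,0,0,0],[45,0,0,0,0],[45,0,0,0,0],[45,0,0,-0.05,0],[45,0,0,-0.2,0]]]'; python3 -m creep '[[[45,0,0,-0.2,0],[45,0,0,-0.2,0],[60,0,0,0,0],[60,0,0,0,0]]]'
python3 - <<'E'
from h import *
S=snap('scene');T=snap('top')
c=lambda p,x,y,w,h,k:cv2.resize(cv2.cvtColor(p['frame'],cv2.COLOR_RGB2BGR)[y:y+h,x:x+w],(390,390),interpolation=cv2.INTER_CUBIC)
cv2.imwrite('pics/d1.png',np.hstack([c(S,130,130,130,130,3),c(T,250,125,120,120,3)]))
E
```

```text
t: 10.48
ee_pos: [482.5, -238.3, 140.4]
ee_rot: [[-0.012, 1.0, -0.004], [1.0, 0.012, 0.003], [0.003, -0.004, -1.0]]
wrist_force: [0.0, -0.1, -0.4]
opening: 17.3
finger_force: 57.1
t: 11.1
ee_pos: [481.9, -239.6, 202.8]
ee_rot: [[-0.01, 1.0, -0.006], [1.0, 0.01, 0.004], [0.004, -0.006, -1.0]]
wrist_force: [0.7, -0.0, 0.5]
opening: 45.3
finger_force: 0.0
t: 11.6
ee_pos: [483.6, -240.6, 305.4]
ee_rot: [[-0.01, 1.0, 0.001], [1.0, 0.01, -0.0], [-0.0, 0.001, -1.0]]
wrist_force: [-0.4, 0.1, -0.6]
opening: 60.2
finger_force: 0.0
```

View pics/d1.png

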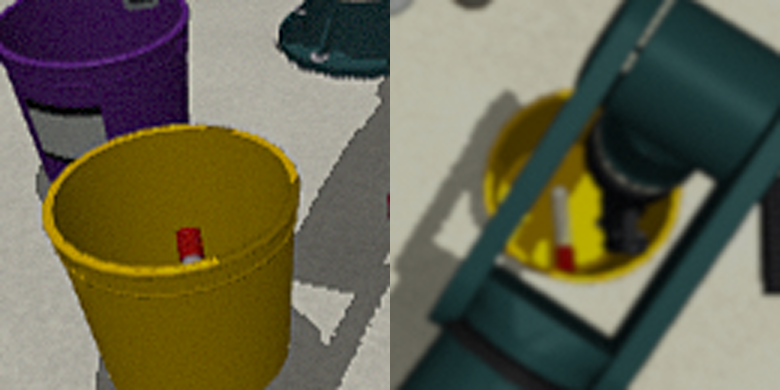

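```bash
python3 -m creep '[[[60,0.15,-0.003,0,0],[60,0.22,-0.003,0,0],[60,0.22,-0.003,0,0],[60,0.22,-0.003,0,0],[60,0.22,-0.003,0,0]]]';python3 -m creep '[[[60,0.22,0,0,0],[60,0.22,0,0,0],[60,0.22,0,0,0],[60,0.074,0,0,0],[60,0,0,0,0]]]'; python3 -m creep '[[[60,0,0,0.15,0],[60,0,0,0.2,0],[60,0,0,0,0],[60,0,0,0,0]]]'; python3 fit.py | sed -n 4,6p; python3 -c "
from cell import arm;s=arm.observe();print(s['ee_pos'],s['ee_rot'].round(4))"
```

```text
t: 12.32
ee_pos: [476.2, 18.6, 303.3]
ee_rot: [[-0.01, 1.0, -0.003], [1.0, 0.01, 0.0], [0.0, -0.003, -1.0]]
wrist_force: [-0.2, -0.4, -0.6]
opening: 59.8
finger_force: 0.0
t: 12.95
ee_pos: [474.8, 200.8, 303.6]
ee_rot: [[-0.012, 1.0, -0.003], [1.0, 0.012, -0.001], [-0.001, -0.003, -1.0]]
wrist_force: [-0.1, -0.3, 0.2]
opening: 59.9
finger_force: 0.0
t: 13.45
ee_pos: [476.3, 199.5, 219.6]
ee_rot: [[-0.009, 1.0, 0.003], [1.0, 0.009, 0.001], [0.001, 0.003, -1.0]]
wrist_force: [-0.2, 0.4, 1.1]
opening: 59.7
finger_force: 0.0
(0, 1, 2) [476.1 201.4 108.9] [-0.3  0.   0.2 -0.1 -0.2 -0.7]
(1, 2) [474.2 201.8 107.1] [-0.2  0.1 -0.2 -0. ]
(0, 1) [476.4 201.6 109.4] [ 0.   0.1  0.3 -0.2]
[477.00883215 200.44281429 221.14109559] [[-0.0099  0.9999  0.0061]
 [ 0.9999  0.0099  0.0017]
 [ 0.0017  0.0061 -1.    ]]
```

```bash
python3 -m creep '[[[60,0,0,0,0],[60,0,0,0,0]]]'; python3 -m creep '[[[60,0.003,0,0.15,0],[60,0,0,0.15,0],[60,0,0,0.1,0],[60,0,0,0,0],[60,0,0,0,0]]]'
```

```text
t: 13.85
ee_pos: [475.6, 200.6, 218.6]
ee_rot: [[-0.011, 1.0, 0.002], [1.0, 0.011, 0.001], [0.001, 0.002, -1.0]]
wrist_force: [0.4, -0.1, -0.2]
opening: 60.2
finger_force: 0.0
t: 14.48
ee_pos: [476.0, 201.5, 119.0]
ee_rot: [[-0.011, 1.0, 0.002], [1.0, 0.011, 0.001], [0.001, 0.002, -1.0]]
wrist_force: [-0.0, -0.3, 1.0]
opening: 60.2
finger_force: 0.0
```

Down 20 mm more, close, then draw along the tube as before.

```bash
python3 -m creep '[[[60,0,0,0.05,0],[60,0,0,0.03,0],[60,0,0,0,0]]]';python3 -m creep '[[[0,0,0,0,0],[0,0,0,0,0],[0,0,0,0,0],[0,0,0,0,0],[0,0,0,0,0]]]'
```

```text
t: 14.85
ee_pos: [474.6, 201.0, 96.6]
ee_rot: [[-0.011, 1.0, -0.002], [1.0, 0.011, -0.0], [-0.0, -0.002, -1.0]]
wrist_force: [-0.1, -0.3, 0.0]
opening: 59.8
finger_force: 0.0
t: 15.48
ee_pos: [476.6, 201.4, 98.6]
ee_rot: [[-0.011, 1.0, 0.004], [1.0, 0.01, 0.001], [0.001, 0.004, -1.0]]
wrist_force: [4.0, -0.1, 3.2]
opening: 23.5
finger_force: 57.5
```

```bash
python3 -m creep '[[[0,0,-0.02,-0.035,0],[0,0,-0.02,-0.035,0],[0,0,-0.02,-0.035,0],[0,0,0,0,0]]]';python3 -m creep '[[[0,0,-0.03,-0.052,0],[0,0,-0.03,-0.052,0],[0,0,-0.03,-0.052,0],[0,0,-0.03,-0.052,0],[0,0,0,0,0]]]'
python3 - <<'E'
from h import *
S=snap('scene');W=snap('wrist')
def crop(p,x,y,w,h): return cv2.resize(cv2.cvtColor(p['frame'],cv2.COLOR_RGB2BGR)[y:y+h,x:x+w],(390,390*h//w),interpolation=cv2.INTER_CUBIC)
a=crop(S,310,90,130,150);b=crop(W,130,120,260,264);H=max(a.shape[0],b.shape[0]);f=lambda i:cv2.copyMakeBorder(i,0,H-i.shape[0],0,0,0)
cv2.imwrite('pics/g3.png',np.hstack([f(a),f(b)]))
E
```

```text
t: 15.98
ee_pos: [461.0, 201.2, 125.3]
ee_rot: [[-0.011, 1.0, 0.003], [1.0, 0.011, 0.001], [0.001, 0.003, -1.0]]
wrist_force: [2.9, 0.6, 5.5]
opening: 23.6
finger_force: 58.4
t: 16.6
ee_pos: [429.7, 200.9, 176.6]
ee_rot: [[-0.011, 1.0, 0.0], [1.0, 0.011, 0.001], [0.001, 0.0, -1.0]]
wrist_force: [-0.4, 0.1, -0.5]
opening: 23.1
finger_force: 59.4
```

View pics/g3.png

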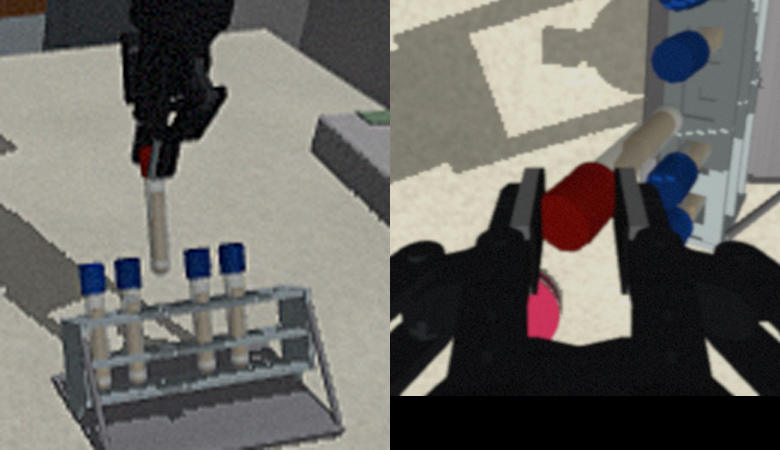

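```bash
python3 -m creep '[[[0,0,0,-0.1,0],[0,0,0,-0.15,0],[0,0,0,-0.15,0],[0,0,0,-0.1,0],[0,0,0,0,0]]]';python3 -m creep '[[[0,-0.08,0.02,0,0],[0,-0.15,0.02,0,0],[0,-0.18,0.02,0,0],[0,-0.18,0.02,0,0],[0,-0.18,0.02,0,0]]]';python3 -m creep '[[[0,-0.18,0.02,0,0],[0,-0.18,0.02,0,0],[0,-0.18,0.02,0,0],[0,-0.18,0.02,0,0],[0,-0.15,0.02,0,0]]]';python3 -m creep '[[[0,-0.08,0,0,0],[0,-0.04,0,0,0],[0,0,0,0,0],[0,0,0,0,0]]]'; python3 - <<'E'
from h import *
s=arm.observe();W=snap('wrist','w3.png');S=snap('scene','s3.png');T=snap('top')
im=S['frame'].astype(int);m=((im[...,0]>im[...,1]+50)&(im[...,0]>im[...,2]+40)).astype('uint8');m[:, :140]=0;m[:,230:]=0;m[240:]=0
n,_,st,ce=cv2.connectedComponentsWithStats(m);print([(st[i][4],ce[i].round()) for i in range(1,n) if st[i][4]>8])
P=s['ee_pos'];print(P,proj(S,P),proj(S,P+[43,0,-88]))
E
```

```text
t: 17.32
ee_pos: [431.0, 200.9, 302.3]
ee_rot: [[-0.011, 1.0, 0.003], [1.0, 0.011, 0.001], [0.001, 0.003, -1.0]]
wrist_force: [-0.7, -0.2, -0.0]
opening: 22.9
finger_force: 59.5
t: 17.95
ee_pos: [456.6, 7.1, 298.1]
ee_rot: [[-0.011, 1.0, -0.004], [1.0, 0.011, 0.001], [0.001, -0.004, -1.0]]
wrist_force: [0.5, -0.0, -1.7]
opening: 23.3
finger_force: 59.4
t: 18.58
ee_pos: [483.9, -210.3, 297.8]
ee_rot: [[-0.01, 1.0, -0.004], [1.0, 0.01, 0.002], [0.002, -0.004, -1.0]]
wrist_force: [0.3, 0.4, 0.2]
opening: 23.4
finger_force: 59.4
t: 19.08
ee_pos: [485.0, -237.7, 301.1]
ee_rot: [[-0.012, 1.0, 0.0], [1.0, 0.012, 0.0], [0.0, 0.0, -1.0]]
wrist_force: [0.9, -0.1, -0.1]
opening: 22.7
finger_force: 59.4
[(np.int32(77), array([193., 210.]))]
[ 484.95467266 -237.6557966   301.07239706] [np.float64(178.09732974063076), np.float64(129.51608335320478)] [np.float64(185.3463291802409), np.float64(177.92585397769724)]
```

```bash
python3 -m creep '[[[0,0,0,0.15,0],[0,0,0,0.2,0],[0,0,0,0.2,0],[0,0,0,0.07,0],[0,0,0,0,0]]]';python3 -m creep '[[[45,0,0,0,0],[45,0,0,0,0],[45,0,0,0,0],[45,0,0,-0.05,0],[45,0,0,-0.2,0]]]'; python3 -m creep '[[[45,0,0,-0.2,0],[45,0,0,-0.2,0],[60,0,-0.2,0,0],[60,0,-0.2,0,0],[60,0,0,0,0]]]'
python3 - <<'E'
from h import *
S=snap('scene');T=snap('top')
c=lambda p,x,y,w,h,k:cv2.resize(cv2.cvtColor(p['frame'],cv2.COLOR_RGB2BGR)[y:y+h,x:x+w],(390,390),interpolation=cv2.INTER_CUBIC)
cv2.imwrite('pics/d2.png',np.hstack([c(S,130,100,300,200,3),c(T,250,125,120,120,3)]))
E
```

```text
t: 19.85
ee_pos: [484.6, -238.3, 145.3]
ee_rot: [[-0.011, 1.0, -0.001], [1.0, 0.011, 0.001], [0.001, -0.001, -1.0]]
wrist_force: [-0.2, -0.1, 0.3]
opening: 23.1
finger_force: 59.5
t: 20.48
ee_pos: [483.2, -237.7, 206.0]
ee_rot: [[-0.01, 1.0, -0.007], [1.0, 0.011, 0.004], [0.004, -0.007, -1.0]]
wrist_force: [0.1, -0.4, 0.4]
opening: 44.7
finger_force: 0.0
t: 21.1
ee_pos: [382.9, -239.8, 310.3]
ee_rot: [[-0.008, 1.0, 0.002], [1.0, 0.008, -0.002], [-0.002, 0.002, -1.0]]
wrist_force: [0.3, -0.1, -0.7]
opening: 60.1
finger_force: 0.0
```

View pics/d2.png

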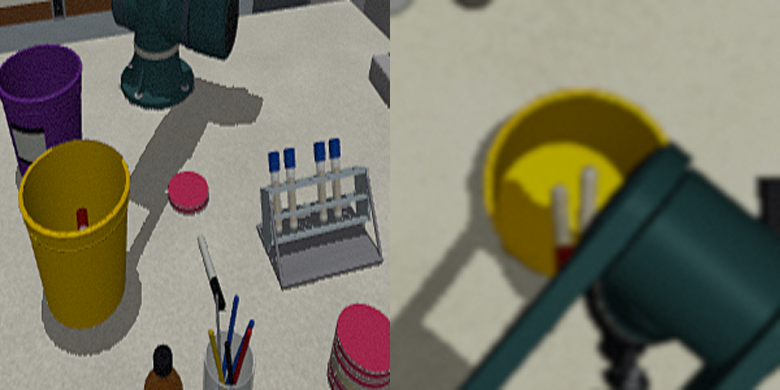

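Both red tubes lie in the tub, the four blue ones are seated, and the tub and bystanders are in place.

```bash
python3 -m creep '[[[60,0,0,0,0],[60,0,0,0,0],[60,0,0,0,0],[60,0,0,0,0]]]' | head -1; python3 -c "
from cell import arm;print(arm.hand_in())"
```

```text
t: 21.7
the job is handed in; nothing more can be done
None
```

I put both red-capped tubes in the yellow discard tub and handed the job in at about 21.7 s; the last pictures showed the four blue-capped tubes still seated and the tub standing in place, with nothing visibly disturbed, though the hand-in returned no verdict.

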